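# Free the valve tappets in firing order

## Robot

A 6-joint arm with a two-finger parallel gripper is mounted at the origin on the work surface. World frame = base frame: x ahead of the robot, y to its left, z up, the work surface at z = 0. Lengths are in m, angles in degrees, forces in N, time in s.
With the tool pointing down it reaches from about 0.4 to 0.825 m from the base axis. Payload 7 kg.
Tool frame: the origin (TCP) lies at the very end of the fingers, on their centre line; the grasp point (between the pads) lies 19 mm behind it (ctrl.grip_depth is the distance from the TCP to the grasp point, in m); z points along the fingers, y is the line along which they close (so a half turn about z gives the same grasp; the last joint's range is limited). The gripper opens to 88 mm and grips with 3 to 60 N. Pads are 19 mm wide; open, the fingers measure 130 mm over their backs; the gripper's body (78 mm by 193 mm) begins 47 mm behind the grasp point.
Start: joints at [80.965, 20.546, 0.682, 0, -70.136, -16.507], TCP at [0.291, 0.609, 0.227] pointing down, gripper open.
Joint ranges: [-176.03, 176.03], [-82.01, 121.73], [-58.28, 71.71], [-173.87, 95.51], [-174.79, -0.11], [-173.66, 173.66]. Speed limits (degrees/s): [136.94, 136.94, 172.46, 180, 180, 180].

## Interface

Orientations are given as [roll, pitch, yaw] about the fixed x, y, z axes, in that order (R = Rz(yaw) Ry(pitch) Rx(roll)).
In Python, from plant import get_obs, eyes, ctrl, spotter gives the robot as it stands.
- The arm moves only by the shell command python3 -m crank 'ROWS'. ROWS is JSON, one flat list of numbers, 7 for each row, row after row: the turn, a rotation vector about the tool's x, y, z in rad, then the shift along the tool's x, y, z in mm, then the opening, from 0 (shut) to 1 (fully open). A call has 1 to 5 rows; each row shifts and turns the commanded pose from where the row before left it, along the tool's axes as they then stand; what a row does not reach is not made up. A row lasts 1/8 s, in which the tool goes at most 62.5 mm and 10.7 degrees, less where a joint would pass 70% of its speed; a pose out of reach is approached as far as the arm can. A call is refused whole if a number of a shift passes 62.5 or a number of a turn 0.188, either way. A call with a gripper value outside its range is refused whole. The fingers move at their own pace and stop on an object; the grip force is fixed at half the most. Time passes only in rows, so rows that do not move let the fingers close. It gives the time, the measured TCP pose, the force, the opening and the grip force at its end, in the units of the state.
- get_obs(): the state, without advancing time (a new reading comes with each control period).
- eyes.snapshot(name): name is "side" or "top"; returns the picture (480x640x3 uint8, blue, green, red); there is no depth.
- eyes.camera_model(name): a dict with "fx", "fy", "cx", "cy" (pixels), "extrinsics" (4x4, takes a point from camera to world coordinates). Camera axes: x right, y down, z forward; pixel columns grow to the right and rows downward; lengths in m; the calibration is good to about 2 mm. A picture is of the moment at which its call begins. camera_model takes no time and is no camera call.
- ctrl.close_job(): hands the job in; it is judged then, once.
Trained networks look in the newest picture that a camera, given by its name, has taken for a name from the list of things; names that differ only in an ending like _2 or _b are one class to them, and where a whole thing is asked for, a point or a joint stands for the part that bears it (a point fixed in the world has none). Each returns a list of dicts, best first, with "p" (0 to 1); they miss things now and then, are a little off and sometimes report something else, mostly with a low value. They report only what shows in the picture. A call takes as long as a camera call. They do not tell look-alikes from the thing itself.
- spotter.outline_of(camera, target): "region" (480x640 bool, what is visible of it) and "rect" ([left, top, width, height] in pixels, round what is visible of it).
- spotter.place_of(camera, target): "location" ([column, row] in pixels: a listed point, or the origin of a listed thing).
The state is a dict: "clock": time; "joint_pos": joint angles; "qvel": joint speeds; "tau": joint torques, N m; "tool_pos": TCP position; "orientation": TCP orientation; "force": force on the tool from outside, world axes, zero at the start; "moment": the same for the moment, N m; "opening": finger opening in m; "gripper_force": force on a finger pad.
Only numpy, scipy, OpenCV 4.12 (cv2) and the standard library are available. Lean on these libraries where they do the work, as an engineer would, in place of code of your own. Each camera call takes 0.05 s, during which the arm holds its last target. There are 200 camera calls.

## Task

The cylinder head on the tilted stand must have its four valves checked: lift the guard strip off the tappets and put it in the open crate (the one without dividers), leaving it there. Then press the four tappets one at a time in firing order 1-3-4-2, counting from the end with the coolant neck; push each gently all the way down until you feel its stop, hold it there for about half a second, and let it come right up before the next. Do not disturb the spanner or the screwdriver.

Things in the scene. Friction and masses are not known exactly. Their poses are not given: they have to be found in the camera images.
- casting: aluminium cylinder head, 130 x 290 x 60 mm, fixed on a green stand. Origin: centre of its upper face (deck), 125 mm above the bench. z: out of the deck, tilted 25 degrees from vertical towards the robot; y: along the tappets; x: up the slope, away from the robot. Four round steel tappets, 34 mm diameter, at x = 0, y = +90, +30, -30, -90 mm, tops 14 mm above the deck, move along -z
- saddle (a point): top of the middle one of three cam saddles between the tappets (casting y = -60, 0, +60 mm; 14 mm wide along y), 16 mm above the deck. A 6 mm lip on each saddle's low side (casting x = -27 to -21 mm) rises 9 mm more. Bolt heads 7 mm high line the deck's long edges
- tappet_a (a joint): depth (m) to which the tappet at casting y = +90 mm is pressed: 0 up. Each tappet has a solid stop of its own, between 6 and 10 mm down, to be felt. The four springs differ: the full stroke takes between 4 and 9 N; more than 50 N on a tappet damages its valve
- tappet_b (a joint): the same for the tappet at casting y = +30 mm
- tappet_c (a joint): the same for the tappet at casting y = -30 mm
- tappet_d (a joint): the same for the tappet at casting y = -90 mm
- neck: coolant neck: upright round housing, 60 mm diameter, with a dark 32 mm pipe on top that ends 172 mm above the bench, at one end of the head (casting y about +150 or -150 mm; the other end has only a flat round cover). Origin on the bench below its axis. Tappet 1 is the one nearest to the neck, tappet 4 the farthest
- guard: loose dark steel guard strip, 36 mm (x) x 190 mm (y) x 4 mm, 0.3 kg, lying across the cam saddles over the tappets and parallel to the deck. Origin: centre of its underside; z: square to the strip, upwards. On top, at its middle, a bail handle: bar 80 mm along y, 12 mm thick in x, from 28 to 42 mm above the underside, on two posts
- crate: open grey steel slatted crate without dividers, 250 mm (x) x 170 mm (y) x 80 mm high, wall and floor 5 mm, fixed to the bench on the left or right of the head. Origin: centre of its underside. (On the other side stands a lower tray, 50 mm high, with six compartments.)
- spanner: loose open-ended spanner lying on the bench near the robot
- screwdriver: loose screwdriver lying on the bench near the robot
Mind the look-alikes: they are no part of the job. Of the things that look like the guard, the larger one is meant.

How it is judged:
By the outcome, as a careful person would: the job done as asked, in the order asked, and still so for the second after the job is handed in, with the robot touching nothing.
It also fails if it takes over 72 s, if anything falls off the work surface, if the arm or the gripper's body presses on something with over 40 N, if the wrist force passes 120 N, or if a joint passes its speed limit or range.

## Working session

There is one attempt and no reset: what is moved stays moved. The work goes in short steps, Python scripts to look and compute and a shell command to move; the robot and the scene stay as the last step left them, time stands still between calls to the robot, and variables do not carry over. Pictures are saved under pics/ and viewed, at most 10 in all, crops included, and the job is handed in when it is done.

```bash
ls; mkdir -p pics
python3 - <<'E'
from plant import get_obs, eyes, ctrl, spotter
import cv2, numpy as np
o=get_obs(); print(o['clock'],o['tool_pos'],o['orientation'],o['opening'])
for c in('top','side'):
    cv2.imwrite(f'pics/{c}0.png',eyes.snapshot(c)); m=eyes.camera_model(c); print(c,m['fx'],m['cx'],m['cy'],np.round(m['extrinsics'],3).tolist())
    for t in('neck','guard','crate','saddle','casting'):
        print(t,[(np.round(d['location']).tolist(),round(d['p'],2)) for d in spotter.place_of(c,t)])
E
```

```text
pics
0.0 [0.29084319 0.60856591 0.22558358] [ 1.79901386e+02 -7.58057445e-03 -2.55512124e+01] 0.08754312159689404
top 512.5920736953417 316.1068193185112 237.57085287274631 [[-0.022, -0.989, 0.149, 0.334], [-1.0, 0.02, -0.014, 0.014], [0.011, -0.149, -0.989, 1.222], [0.0, 0.0, 0.0, 1.0]]
neck [([389.0, 195.0], 0.57)]
guard [([328.0, 189.0], 0.94), ([252.0, 318.0], 0.83)]
crate [([152.0, 251.0], 0.74)]
saddle [([330.0, 186.0], 0.69)]
casting [([330.0, 182.0], 0.56)]
side 480.13042165334457 324.17773288321297 237.3790567661208 [[0.943, -0.208, 0.258, 0.273], [-0.331, -0.627, 0.705, -0.673], [0.015, -0.751, -0.66, 0.755], [0.0, 0.0, 0.0, 1.0]]
neck [([406.0, 334.0], 0.71)]
guard [([219.0, 251.0], 0.87), ([370.0, 230.0], 0.82)]
crate [([270.0, 186.0], 0.72)]
saddle [([371.0, 234.0], 0.93)]
casting [([374.0, 238.0], 0.57)]
```

View pics/top0.png

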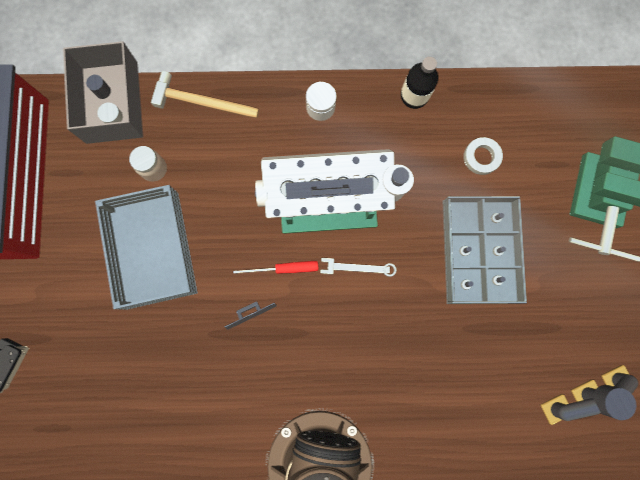

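View pics/side0.png

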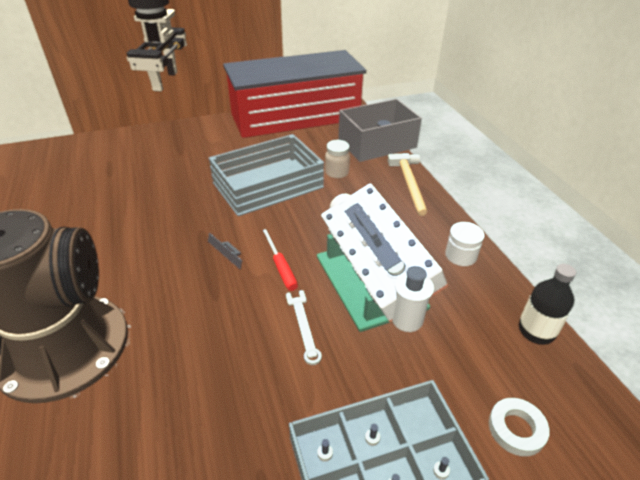

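The head is at (330,185) in the top view, with the coolant neck on its right at (398,180), which is the -y side. The slatted crate is at (148,247). The divided tray (485,250) and the dark bin with cans (103,95) are not the target.

There are two guard candidates: the strip on the saddles at (328,188) and a smaller one on the bench at (250,315). I'll check both in an enlarged crop.

Run:
```python
import cv2, numpy as np
t=cv2.imread('pics/top0.png'); s=cv2.imread('pics/side0.png')
a=cv2.resize(t[140:240,245:425],None,fx=4.4,fy=4.4,interpolation=cv2.INTER_CUBIC)[:, :790]
b=cv2.resize(s[175:335,310:450],(0,0),fx=2,fy=2); 
c=cv2.resize(t[290:340,215:285],(0,0),fx=4,fy=4)
cv2.imwrite('pics/crA.png',a)
out=np.zeros((600,800,3),np.uint8)
a=cv2.resize(t[145:220,250:420],(680,300),interpolation=cv2.INTER_CUBIC); out[:300,:680]=a
b=cv2.resize(s[180:330,315:455],(280,300),interpolation=cv2.INTER_CUBIC); out[300:,:280]=b
out[300:500,300:580]=c
cv2.imwrite('pics/crB.png',out)
```

```text
(no output)
```

View pics/crB.png

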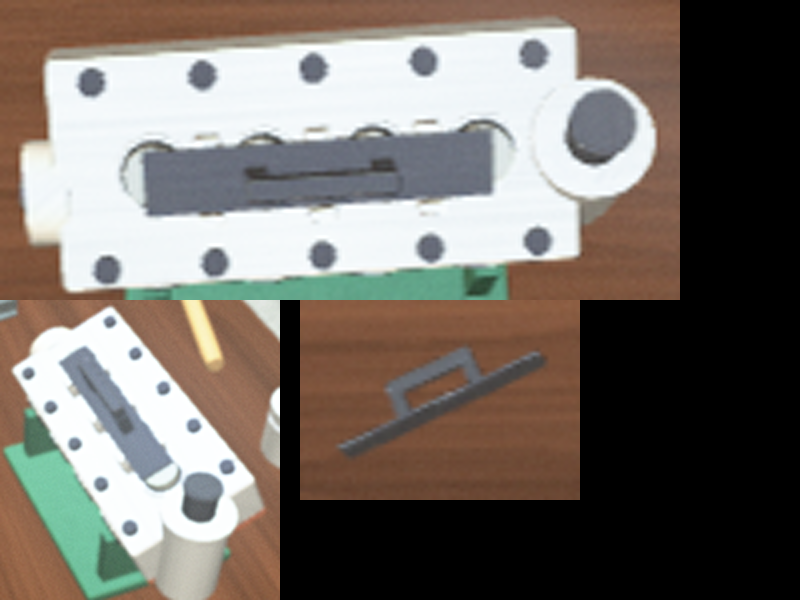

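The strip on the saddles is the larger one and is the guard meant. The small strip on the bench is a decoy. Next I'll fit the head pose from the ten bolt heads in both views, and the guard and crate from their corners.

```bash
cat > h.py <<'E'
from plant import get_obs, eyes, ctrl, spotter
import numpy as np, json
from scipy.spatial.transform import Rotation as R
from scipy.optimize import least_squares
def proj(c,P):
    m=eyes.camera_model(c); E=np.array(m['extrinsics']); p=(np.atleast_2d(P)-E[:3,3])@E[:3,:3]
    return np.c_[m['fx']*p[:,0]/p[:,2]+m['cx'],m['fy']*p[:,1]/p[:,2]+m['cy']]
def ray(c,uv,z):
    m=eyes.camera_model(c); E=np.array(m['extrinsics']); d=E[:3,:3]@[(uv[0]-m['cx'])/m['fx'],(uv[1]-m['cy'])/m['fy'],1]
    return E[:3,3]+d*(z-E[2,3])/d[2]
def headR(yaw): return R.from_euler('z',yaw)*R.from_euler('y',-np.deg2rad(25))
E
cat > fit.py <<'E'
from h import *
T=np.array([(91,82),(202,75),(313,68),(424,61),(533,54),(107,269),(215,262),(323,255),(430,247),(537,240)])/4+[250,145]
S=(np.array([(110,322),(135,354),(163,388),(194,426),(227,467),(28,373),(50,407),(74,443),(101,484),(130,528)])-[0,300])/2+[315,180]
def bolts(q):
    x,y,yaw,bx,by=q[:5]; L=np.array([(s*bx,by*k,.005) for s in(1,-1) for k in(1,.5,0,-.5,-1)])
    return headR(yaw).apply(L)+[x,y,.125]
def f(q,w=False):
    B=bolts(q); r=[proj('top',B)+q[5:7]-T,proj('side',B)+q[7:9]-S]
    return np.r_[r[0].ravel(),r[1].ravel(),q[5:9]*2]
s=least_squares(f,[.5,0,0,.055,.12,0,0,0,0]); q=s.x
print('xyyaw bx by',q.round(4),'rms',np.sqrt(np.mean(s.fun**2)))
G=np.array([(143,155),(492,130),(492,192),(148,215)])/4+[250,145]
H=headR(q[2])
def fg(g):
    r=R.from_euler('z',g[2]); L=r.apply([(.018,.095,0),(.018,-.095,0),(-.018,-.095,0),(-.018,.095,0)])+[g[0],g[1],.020]
    return (proj('top',H.apply(L)+[q[0],q[1],.125])+q[5:7]-G).ravel()
g=least_squares(fg,[0,0,0]); print('guard in head frame',g.x.round(4),np.abs(g.fun).max())
bar=H.apply([g.x[0],g.x[1],.016+.035])+[q[0],q[1],.125]; print('bar centre',bar.round(4))
for p in [(96,200),(172,186),(197,292),(115,308)]: print('crate',ray('top',p,.08).round(3))
o=get_obs(); print(H.as_matrix().round(4).tolist())
np.save('head.npy',q)
E
python3 fit.py
```

```text
xyyaw bx by [ 0.6144 -0.0346  0.0481  0.0518  0.1199 -0.5559 -0.1212  0.0348  0.7634] rms 0.3604365092282102
guard in head frame [-0.0029  0.0009  0.0027] 0.7098693712530633
bar centre [ 0.5902 -0.0349  0.17  ]
crate [0.602 0.495 0.08 ]
crate [0.631 0.324 0.08 ]
crate [0.389 0.264 0.08 ]
crate [0.358 0.444 0.08 ]
[[0.9053, -0.0481, -0.4221], [0.0436, 0.9988, -0.0203], [0.4226, 0.0, 0.9063]]
```

```bash
cat >> h.py <<'E'
q=np.load('head.npy'); H=headR(q[2]); O=np.array([q[0],q[1],.125])
def head(x,y,z): return H.apply([x,y,z])+O
def tool_head(): # tool x=-yh, y=-xh, z=-zh
    M=H.as_matrix(); return R.from_matrix(np.c_[-M[:,1],-M[:,0],-M[:,2]])
def plan(pos,rot,n,g):
    o=get_obs(); p=np.array(o['tool_pos']); r=R.from_euler('xyz',o['orientation'],degrees=True)
    w=(r.inv()*rot).as_rotvec()/n; d=(np.array(pos)-p)/n
    print('total turn',np.rad2deg(np.linalg.norm(w)*n).round(2),'dist mm',(np.linalg.norm(d)*n*1e3).round(1))
    out=[]
    for k in range(n):
        s=r.inv().apply(d)*1e3; out.append([*w.round(4).tolist(),*s.round(1).tolist(),g]); r=r*R.from_rotvec(w)
    for i in range(0,n,5): print("'"+json.dumps(sum(out[i:i+5],[]))+"'")
E
python3 -c "
from h import *
plan(head(-.003,.001,.051+.081),tool_head(),16,1)"
```

```text
total turn 66.11 dist mm 697.9
'[0.0246, 0.0147, 0.0662, 32.3, 29.3, -1.1, 1, 0.0246, 0.0147, 0.0662, 34.2, 27.0, -1.3, 1, 0.0246, 0.0147, 0.0662, 35.9, 24.7, -1.4, 1, 0.0246, 0.0147, 0.0662, 37.5, 22.2, -1.4, 1, 0.0246, 0.0147, 0.0662, 38.9, 19.6, -1.4, 1]'
'[0.0246, 0.0147, 0.0662, 40.2, 17.0, -1.2, 1, 0.0246, 0.0147, 0.0662, 41.2, 14.3, -1.0, 1, 0.0246, 0.0147, 0.0662, 42.1, 11.5, -0.7, 1, 0.0246, 0.0147, 0.0662, 42.7, 8.7, -0.3, 1, 0.0246, 0.0147, 0.0662, 43.2, 5.8, 0.1, 1]'
'[0.0246, 0.0147, 0.0662, 43.5, 3.0, 0.6, 1, 0.0246, 0.0147, 0.0662, 43.6, 0.1, 1.2, 1, 0.0246, 0.0147, 0.0662, 43.5, -2.7, 1.9, 1, 0.0246, 0.0147, 0.0662, 43.2, -5.6, 2.6, 1, 0.0246, 0.0147, 0.0662, 42.7, -8.3, 3.4, 1]'
'[0.0246, 0.0147, 0.0662, 42.0, -11.0, 4.3, 1]'
```

```bash
python3 -m crank '[0.025,0.015,0.066,32,29,-1,1, 0.025,0.015,0.066,34,27,-1,1, 0.025,0.015,0.066,36,25,-1,1, 0.025,0.015,0.066,37,22,-1,1, 0.025,0.015,0.066,39,20,-1,1]'
python3 -m crank '[0.025,0.015,0.066,40,17,-1,1, 0.025,0.015,0.066,41,14,-1,1, 0.025,0.015,0.066,42,11,-1,1, 0.025,0.015,0.066,43,9,0,1, 0.025,0.015,0.066,43,6,0,1]'
python3 -m crank '[0.025,0.015,0.066,43,3,0,1, 0.025,0.015,0.066,44,0,1,1, 0.025,0.015,0.066,43,-3,2,1, 0.025,0.015,0.066,43,-6,3,1, 0.025,0.015,0.066,43,-8,3,1]'
python3 -m crank '[0.025,0.015,0.066,42,-11,4,1, 0,0,0,0,0,0,1, 0,0,0,0,0,0,1]'
python3 -c "
from h import *
plan(head(-.003,.001,.051+.041),tool_head(),2,1)"
```

```text
clock: 1.23
tool_pos: [0.3735, 0.4064, 0.2306]
orientation: [-172.2, -3.0, -44.8]
force: [1.5, -0.6, 0.5]
opening: 0.0878
gripper_force: 0.0
clock: 1.85
tool_pos: [0.4563, 0.2053, 0.2359]
orientation: [-163.8, -3.3, -64.2]
force: [-0.0, -1.0, 1.3]
opening: 0.0877
gripper_force: 0.0
clock: 2.48
tool_pos: [0.5393, 0.0042, 0.2427]
orientation: [-155.9, -0.8, -83.4]
force: [1.2, 0.3, 0.3]
opening: 0.0874
gripper_force: 0.0
clock: 2.85
tool_pos: [0.5553, -0.0349, 0.2438]
orientation: [-154.5, -0.1, -87.1]
force: [-0.6, -0.3, -0.8]
opening: 0.0877
gripper_force: 0.0
total turn 0.5 dist mm 40.6
'[-0.0042, -0.0003, 0.0011, 0.8, 0.0, 20.3, 1, -0.0042, -0.0003, 0.0011, 0.8, -0.1, 20.3, 1]'
```

```bash
python3 -m crank '[-0.004,0,0.001,1,0,20,1, -0.004,0,0.001,1,0,20,1, 0,0,0,0,0,20,1, 0,0,0,0,0,20,1, 0,0,0,0,0,20,1]'
python3 -m crank '[0,0,0,0,0,0,1, 0,0,0,0,0,0,0.4, 0,0,0,0,0,0,0.3]'
python3 - <<'E'
from h import *
import cv2
plan(head(-.003,.001,.032),tool_head(),1,0)
s=eyes.snapshot('side'); t=eyes.snapshot('top')
cv2.imwrite('pics/g1.png',np.hstack([cv2.resize(s[170:320,300:450],(400,400)),cv2.resize(t[130:230,280:380],(400,400))]))
E
```

```text
clock: 3.48
tool_pos: [0.5984, -0.0331, 0.1529]
orientation: [-155.0, -0.0, -87.1]
force: [0.5, 0.0, -0.1]
opening: 0.0874
gripper_force: 0.0
clock: 3.85
tool_pos: [0.5983, -0.0342, 0.1543]
orientation: [-154.9, -0.0, -87.2]
force: [0.5, -0.2, 0.4]
opening: 0.0731
gripper_force: 0.0
total turn 0.13 dist mm 1.6
'[-0.002, 0.0003, 0.001, 0.2, 0.8, 1.3, 0]'
```

View pics/g1.png

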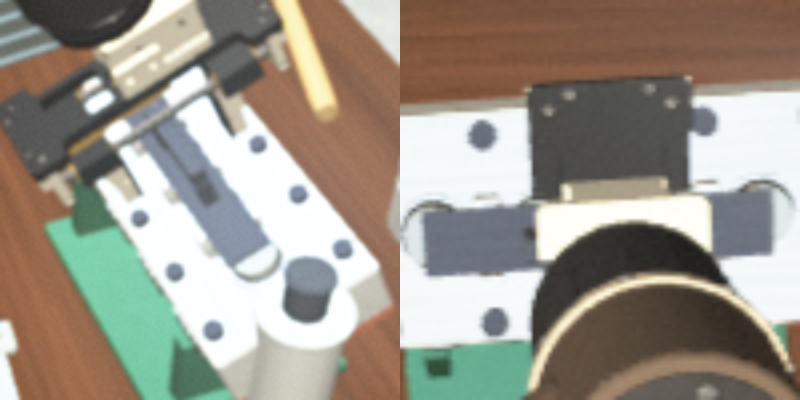

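The fingers straddle the bail evenly on both sides, so I'll close on it.

```bash
python3 -m crank '[0,0,0,0,1,1,0.2, 0,0,0,0,0,0,0.1, 0,0,0,0,0,0,0, 0,0,0,0,0,0,0, 0,0,0,0,0,0,0]'
python3 -m crank '[0,0,0,0,0,0,0, 0,0,0,0,0,0,0, 0,0,0,0,0,0,0, 0,0,0,0,0,0,0]'
```

```text
clock: 4.58
tool_pos: [0.5976, -0.0348, 0.1518]
orientation: [-155.0, -0.0, -87.2]
force: [-0.1, -0.5, 0.8]
opening: 0.0153
gripper_force: 0.3
clock: 5.08
tool_pos: [0.598, -0.0345, 0.1522]
orientation: [-154.9, -0.0, -87.2]
force: [3.7, 0.1, -0.1]
opening: 0.0114
gripper_force: 30.0
```

```bash
python3 -m crank '[0,0,0,0,0,-10,0, 0,0,0,0,0,-25,0, 0,0,0,0,0,-30,0, 0,0,0,0,0,-30,0, 0,0,0,0,0,-30,0]'
python3 - <<'E'
from h import *
c=np.array([.495,.382]); rot=R.from_euler('xyz',[180,0,-166],degrees=True)
o=get_obs(); print(o['opening'],o['gripper_force'])
plan([*c,.23],rot,13,0)
E
```

```text
clock: 5.7
tool_pos: [0.5426, -0.0378, 0.264]
orientation: [-155.2, -0.1, -87.3]
force: [0.5, 0.6, -1.8]
opening: 0.0117
gripper_force: 30.0
0.011663985858141017 29.99904066324234
total turn 81.95 dist mm 423.8
'[-0.0279, 0.0228, 0.104, -32.4, 3.0, 1.5, 0, -0.0279, 0.0228, 0.104, -32.0, 6.3, 0.9, 0, -0.0279, 0.0228, 0.104, -31.2, 9.6, 0.4, 0, -0.0279, 0.0228, 0.104, -30.0, 12.8, -0.0, 0, -0.0279, 0.0228, 0.104, -28.5, 15.8, -0.3, 0]'
'[-0.0279, 0.0228, 0.104, -26.7, 18.7, -0.4, 0, -0.0279, 0.0228, 0.104, -24.6, 21.4, -0.5, 0, -0.0279, 0.0228, 0.104, -22.2, 23.8, -0.4, 0, -0.0279, 0.0228, 0.104, -19.6, 26.0, -0.1, 0, -0.0279, 0.0228, 0.104, -16.8, 27.9, 0.2, 0]'
'[-0.0279, 0.0228, 0.104, -13.9, 29.5, 0.6, 0, -0.0279, 0.0228, 0.104, -10.7, 30.8, 1.2, 0, -0.0279, 0.0228, 0.104, -7.5, 31.7, 1.9, 0]'
```

```bash
python3 -m crank '[-0.028,0.023,0.104,-32,3,1,0, -0.028,0.023,0.104,-32,6,1,0, -0.028,0.023,0.104,-31,10,0,0, -0.028,0.023,0.104,-30,13,0,0, -0.028,0.023,0.104,-29,16,0,0]'
python3 -m crank '[-0.028,0.023,0.104,-27,19,0,0, -0.028,0.023,0.104,-25,21,0,0, -0.028,0.023,0.104,-22,24,0,0, -0.028,0.023,0.104,-20,26,0,0, -0.028,0.023,0.104,-17,28,0,0]'
python3 -m crank '[-0.028,0.023,0.104,-14,30,1,0, -0.028,0.023,0.104,-11,31,1,0, -0.028,0.023,0.104,-8,32,2,0, 0,0,0,0,0,0,0, 0,0,0,0,0,0,0]'
python3 - <<'E'
from h import *
import cv2
plan([.495,.382,.15],R.from_euler('xyz',[180,0,-166],degrees=True),2,0)
s=eyes.snapshot('side'); t=eyes.snapshot('top')
cv2.imwrite('pics/g2.png',np.hstack([cv2.resize(s[60:240,170:350],(400,400)),cv2.resize(t[160:330,70:240],(400,400))]))
E
```

```text
clock: 6.32
tool_pos: [0.5242, 0.1244, 0.2507]
orientation: [-164.5, 4.1, -117.7]
force: [0.0, 0.3, -3.6]
opening: 0.0117
gripper_force: 30.0
clock: 6.95
tool_pos: [0.507, 0.2867, 0.2362]
orientation: [-174.6, 2.9, -148.2]
force: [0.2, 0.3, -2.0]
opening: 0.0117
gripper_force: 30.0
clock: 7.58
tool_pos: [0.4971, 0.3836, 0.2283]
orientation: [-179.9, -0.1, -166.0]
force: [-0.2, 0.0, -3.1]
opening: 0.012
gripper_force: 30.0
total turn 0.16 dist mm 78.4
'[-0.0013, -0.0005, 0.0003, 1.2, -0.4, 39.2, 0, -0.0013, -0.0005, 0.0003, 1.2, -0.5, 39.2, 0]'
```

View pics/g2.png

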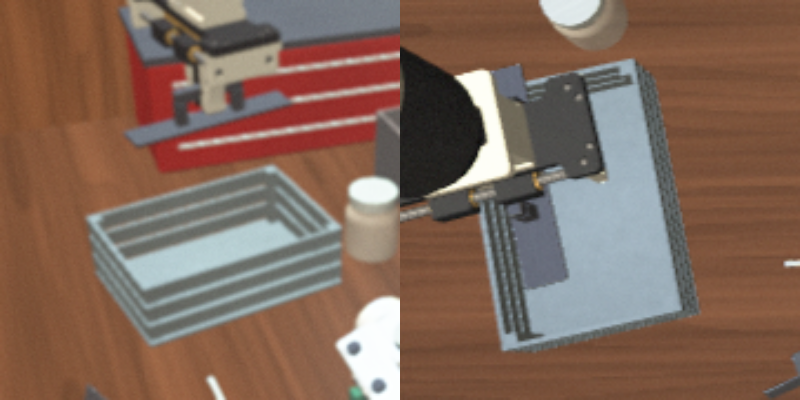

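The guard is held straight and lined up with the crate's long axis. Lowering it now.

```bash
python3 -m crank '[-0.001,0,0,1,0,45,0, -0.001,0,0,1,-1,45,0, 0,0,0,0,0,45,0, 0,0,0,0,0,35,0, 0,0,0,0,0,22,0]'
python3 -m crank '[0,0,0,0,0,5,0, 0,0,0,0,0,3,0, 0,0,0,0,0,0,0]'
```

```text
clock: 8.3
tool_pos: [0.4957, 0.3818, 0.0359]
orientation: [-180.0, -0.0, -166.0]
force: [-0.0, 1.0, -2.3]
opening: 0.0118
gripper_force: 30.0
clock: 8.68
tool_pos: [0.4969, 0.3837, 0.0306]
orientation: [179.9, 0.2, -166.0]
force: [-0.0, 0.1, -1.9]
opening: 0.0119
gripper_force: 30.0
```

```bash
python3 -m crank '[0,0,0,0,0,3,0, 0,0,0,0,0,2,0, 0,0,0,0,0,0,0]'
python3 -m crank '[0,0,0,0,0,0,0.2, 0,0,0,0,0,0,0.4, 0,0,0,0,0,0,0.4, 0,0,0,0,0,0,0.4, 0,0,0,0,0,0,0.4]'
```

```text
clock: 9.05
tool_pos: [0.4963, 0.3833, 0.0245]
orientation: [179.9, 0.1, -166.0]
force: [-0.1, -0.2, -2.7]
opening: 0.0115
gripper_force: 30.0
clock: 9.68
tool_pos: [0.4964, 0.3833, 0.0245]
orientation: [179.9, 0.1, -166.0]
force: [-0.0, -0.1, -0.9]
opening: 0.035
gripper_force: 0.0
```

```bash
python3 -m crank '[0,0,0,0,0,-15,0.4, 0,0,0,0,0,-40,0.4, 0,0,0,0,0,-50,0.3, 0,0,0,0,0,-50,0, 0,0,0,0,0,-50,0]'
python3 - <<'E'
from h import *
import cv2
plan(head(0,-.09,.074),tool_head(),14,0)
s=eyes.snapshot('side')
cv2.imwrite('pics/g3.png',cv2.resize(s[60:240,170:350],(400,400)))
E
```

```text
clock: 10.3
tool_pos: [0.4961, 0.3828, 0.2326]
orientation: [179.9, 0.1, -166.0]
force: [0.5, -0.3, 0.3]
opening: 0.0116
gripper_force: 0.0
total turn 82.02 dist mm 518.5
'[0.0261, -0.0212, -0.0966, 2.5, -36.8, 2.8, 0, 0.0261, -0.0212, -0.0966, 6.1, -36.4, 3.7, 0, 0.0261, -0.0212, -0.0966, 9.6, -35.5, 4.5, 0, 0.0261, -0.0212, -0.0966, 13.1, -34.3, 5.1, 0, 0.0261, -0.0212, -0.0966, 16.4, -32.7, 5.7, 0]'
'[0.0261, -0.0212, -0.0966, 19.6, -30.8, 6.1, 0, 0.0261, -0.0212, -0.0966, 22.6, -28.6, 6.5, 0, 0.0261, -0.0212, -0.0966, 25.4, -26.1, 6.7, 0, 0.0261, -0.0212, -0.0966, 28.0, -23.3, 6.7, 0, 0.0261, -0.0212, -0.0966, 30.2, -20.4, 6.7, 0]'
'[0.0261, -0.0212, -0.0966, 32.2, -17.2, 6.5, 0, 0.0261, -0.0212, -0.0966, 33.8, -13.8, 6.2, 0, 0.0261, -0.0212, -0.0966, 35.1, -10.3, 5.8, 0, 0.0261, -0.0212, -0.0966, 36.0, -6.7, 5.3, 0]'
```

View pics/g3.png

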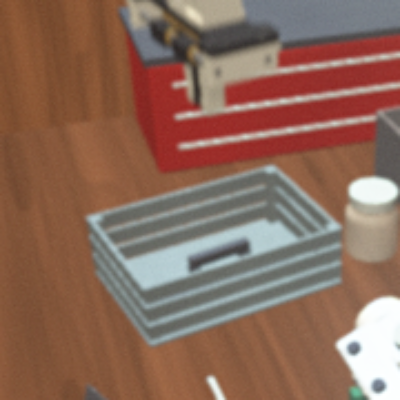

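The guard lies flat in the crate. Moving to above tappet 1 (casting y = -90, beside the neck) and checking the neck clearance.

```bash
python3 -m crank '[0.026,-0.021,-0.097,3,-37,3,0, 0.026,-0.021,-0.097,6,-36,4,0, 0.026,-0.021,-0.097,10,-36,4,0, 0.026,-0.021,-0.097,13,-34,5,0, 0.026,-0.021,-0.097,16,-33,6,0]'
python3 -m crank '[0.026,-0.021,-0.097,20,-31,6,0, 0.026,-0.021,-0.097,23,-29,6,0, 0.026,-0.021,-0.097,25,-26,7,0, 0.026,-0.021,-0.097,28,-23,7,0, 0.026,-0.021,-0.097,30,-20,7,0]'
python3 -m crank '[0.026,-0.021,-0.097,32,-17,6,0, 0.026,-0.021,-0.097,34,-14,6,0, 0.026,-0.021,-0.097,35,-10,6,0, 0.026,-0.021,-0.097,36,-7,5,0, 0,0,0,0,0,0,0]'
python3 - <<'E'
from h import *
for p,z in [((401.25,174.5),.172),((398.7,180),.150),((398.7,180),.14)]:
    w=ray('top',p,z); print('neck',w.round(3),'head frame',H.inv().apply(w-O).round(4))
print('off',H.inv().apply(np.array(get_obs()['tool_pos'])-O).round(4))
for y in(-.09,-.086): plan(head(0,y,.024),tool_head(),2,0)
E
```

```text
clock: 10.98
tool_pos: [0.529, 0.2, 0.216]
orientation: [-171.3, 4.2, -137.7]
force: [0.4, -0.9, -0.2]
opening: 0.0004
gripper_force: 0.0
clock: 11.6
tool_pos: [0.5617, 0.0182, 0.2014]
orientation: [-161.7, 3.5, -109.2]
force: [0.6, 0.7, -1.0]
opening: 0.0001
gripper_force: 0.0
clock: 12.22
tool_pos: [0.5877, -0.126, 0.1907]
orientation: [-155.2, -0.1, -87.4]
force: [0.0, -0.4, -0.9]
opening: 0.0004
gripper_force: 0.0
neck [ 0.623 -0.184  0.172] head frame [ 0.0212 -0.1494  0.042 ]
neck [ 0.617 -0.182  0.15 ] head frame [ 0.0065 -0.1471  0.0245]
neck [ 0.62  -0.184  0.14 ] head frame [ 0.0046 -0.1491  0.0144]
off [-0.0004 -0.09    0.0727]
total turn 0.27 dist mm 48.7
'[0.0019, -0.0014, -0.0004, -0.1, -0.3, 24.3, 0, 0.0019, -0.0014, -0.0004, -0.0, -0.3, 24.3, 0]'
total turn 0.27 dist mm 48.9
'[0.0019, -0.0014, -0.0004, -2.1, -0.3, 24.3, 0, 0.0019, -0.0014, -0.0004, -2.0, -0.3, 24.3, 0]'
```

```bash
python3 -m crank '[0.002,-0.001,0,0,0,25,0, 0.002,-0.001,0,0,0,20,0, 0,0,0,0,0,9,0, 0,0,0,0,0,0,0, 0,0,0,0,0,0,0]'
python3 -m crank '[0,0,0,0,0,2,0, 0,0,0,0,0,2,0, 0,0,0,0,0,2,0, 0,0,0,0,0,0,0]'
python3 -m crank '[0,0,0,0,0,1,0, 0,0,0,0,0,1,0, 0,0,0,0,0,0,0]'
python3 -c "
from h import *
o=get_obs();print(H.inv().apply(np.array(o['tool_pos'])-O).round(4),H.inv().apply(o['force']).round(1))"
```

```text
clock: 12.85
tool_pos: [0.6105, -0.1225, 0.1418]
orientation: [-155.0, 0.0, -87.2]
force: [0.3, -0.4, 0.6]
opening: 0.0003
gripper_force: 0.0
clock: 13.35
tool_pos: [0.6129, -0.1227, 0.1357]
orientation: [-155.0, -0.0, -87.2]
force: [-1.6, 0.9, 3.5]
opening: 0.0007
gripper_force: 1.6
clock: 13.72
tool_pos: [0.6138, -0.1226, 0.1338]
orientation: [-155.0, -0.0, -87.2]
force: [-1.8, 0.3, 3.8]
opening: 0.0005
gripper_force: 2.3
[-0.0007 -0.0879  0.0101] [-0.1  0.3  4.2]
```

```bash
python3 -m crank '[0,0,0,0,0,1,0, 0,0,0,0,0,0,0]' | grep -E "force:|tool_pos"
python3 -m crank '[0,0,0,0,0,1,0, 0,0,0,0,0,0,0]'| grep -E "force:|tool_pos"
python3 -m crank '[0,0,0,0,0,0.7,0, 0,0,0,0,0,0,0]'| grep -E "force:|tool_pos"
```

```text
tool_pos: [0.6142, -0.1226, 0.1329]
force: [-1.1, 0.3, 4.9]
gripper_force: 2.7
tool_pos: [0.6146, -0.1226, 0.132]
force: [-2.5, 0.8, 5.0]
gripper_force: 3.1
tool_pos: [0.6149, -0.1226, 0.1315]
force: [-3.4, 0.8, 6.2]
gripper_force: 3.3
```

```bash
for i in 1; do python3 -m crank '[0,0,0,0,0,0.7,0, 0,0,0,0,0,0,0]'| grep -E "force:|tool_pos"; done
python3 -m crank '[0,0,0,0,0,0.7,0, 0,0,0,0,0,0,0]'| grep -E "force:|tool_pos"
```

```text
tool_pos: [0.6151, -0.1226, 0.131]
force: [-4.2, 1.0, 6.1]
gripper_force: 4.2
tool_pos: [0.6152, -0.1226, 0.1309]
force: [-8.4, 3.1, 13.9]
gripper_force: 8.3
```

Tappet 1's stop is felt: the force jumped from 7 to 16 N with no further travel. I'll hold, let it up, and go over to tappet 3 (casting y = +30).

```bash
python3 -m crank '[0,0,0,0,0,0,0, 0,0,0,0,0,0,0, 0,0,0,0,0,0,0]'
python3 -m crank '[0,0,0,0,0,-4,0, 0,0,0,0,0,-8,0, 0,0,0,0,0,-12,0, 0,0,0,0,0,-12,0, 0,0,0,0,0,0,0]'
python3 -m crank '[0,0,0,-30,0,0,0, 0,0,0,-30,0,0,0, 0,0,0,-30,0,0,0, 0,0,0,-28,0,0,0, 0,0,0,0,0,0,0]'
python3 -c "
from h import *
o=get_obs();print(H.inv().apply(np.array(o['tool_pos'])-O).round(4))"
```

```text
clock: 15.35
tool_pos: [0.6152, -0.1226, 0.1309]
orientation: [-155.0, -0.0, -87.2]
force: [-8.5, 2.4, 14.1]
opening: 0.0003
gripper_force: 8.2
clock: 15.98
tool_pos: [0.6003, -0.1232, 0.164]
orientation: [-154.9, 0.0, -87.2]
force: [-0.5, 0.2, -0.6]
opening: 0.0006
gripper_force: 0.0
clock: 16.6
tool_pos: [0.594, -0.0041, 0.1622]
orientation: [-155.1, -0.0, -87.1]
force: [-1.1, -0.2, 0.5]
opening: 0.0001
gripper_force: 0.0
[-0.0014  0.0315  0.0417]
```

```bash
python3 -m crank '[0,0,0,1,-1,14,0, 0,0,0,0,0,10,0, 0,0,0,0,0,3,0, 0,0,0,0,0,3,0, 0,0,0,0,0,2,0]'| grep -E "force:|tool_pos"
python3 -m crank '[0,0,0,0,0,1,0, 0,0,0,0,0,0,0]'| grep -E "force:|tool_pos"
python3 -m crank '[0,0,0,0,0,0.7,0, 0,0,0,0,0,0,0]' | grep -E "force:|tool_pos"
python3 -c "
from h import *
o=get_obs();print(H.inv().apply(np.array(o['tool_pos'])-O).round(4))"
```

```text
tool_pos: [0.6084, -0.0064, 0.1339]
force: [-5.1, -1.7, 4.1]
gripper_force: 3.0
tool_pos: [0.6087, -0.0064, 0.1331]
force: [-5.9, -2.0, 5.3]
gripper_force: 3.4
tool_pos: [0.609, -0.0064, 0.1326]
force: [-6.4, -2.1, 6.0]
gripper_force: 3.7
[-0.0005  0.0285  0.0086]
```

```bash
python3 -m crank '[0,0,0,0,0,0.7,0, 0,0,0,0,0,0,0]'| grep -E "force:|tool_pos"
python3 -m crank '[0,0,0,0,0,0.7,0, 0,0,0,0,0,0,0]'| grep -E "force:|tool_pos"
```

```text
tool_pos: [0.6092, -0.0064, 0.132]
force: [-6.6, -1.8, 5.0]
gripper_force: 4.0
tool_pos: [0.6095, -0.0064, 0.1316]
force: [-7.6, -0.5, 7.3]
gripper_force: 5.3
```

```bash
python3 -m crank '[0,0,0,0,0,0.7,0, 0,0,0,0,0,0,0]'| grep -E "force:|tool_pos"
```

```text
tool_pos: [0.6096, -0.0064, 0.1314]
force: [-16.4, -0.6, 15.7]
gripper_force: 10.1
```

Tappet 3's stop is felt: no further travel, 21 N. I'll hold, release, then go to tappet 4 (casting y = +90).

```bash
python3 -m crank '[0,0,0,0,0,0,0, 0,0,0,0,0,0,0, 0,0,0,0,0,0,0]'| grep -E "force:|tool_pos"
python3 -m crank '[0,0,0,0,0,-4,0, 0,0,0,0,0,-8,0, 0,0,0,0,0,-12,0, 0,0,0,0,0,-12,0, 0,0,0,0,0,0,0]'
python3 -m crank '[0,0,0,-20,0,0,0, 0,0,0,-20,0,0,0, 0,0,0,-20,0,0,0, 0,0,0,0,0,0,0]'
python3 -c "
from h import *
o=get_obs();print(H.inv().apply(np.array(o['tool_pos'])-O).round(4))"
```

```text
tool_pos: [0.6096, -0.0064, 0.1315]
force: [-14.8, -0.7, 15.2]
gripper_force: 10.1
clock: 19.48
tool_pos: [0.5961, -0.0058, 0.1647]
orientation: [-154.9, 0.1, -87.2]
force: [-0.3, 0.0, -0.6]
opening: 0.0004
gripper_force: 0.0
clock: 19.98
tool_pos: [0.5924, 0.0545, 0.1627]
orientation: [-155.1, -0.0, -87.1]
force: [-0.3, -0.8, 0.2]
opening: 0.0005
gripper_force: 0.0
[-0.0001  0.0901  0.0417]
```

```bash
python3 -m crank '[0,0,0,0,0,14,0, 0,0,0,0,0,10,0, 0,0,0,0,0,3,0, 0,0,0,0,0,3,0, 0,0,0,0,0,2,0]'| grep -E "force:|tool_pos"
python3 -m crank '[0,0,0,0,0,1,0, 0,0,0,0,0,0,0]'| grep -E "force:|tool_pos"
python3 -m crank '[0,0,0,0,0,0.7,0, 0,0,0,0,0,0,0]' | grep -E "force:|tool_pos"
python3 -m crank '[0,0,0,0,0,0.7,0, 0,0,0,0,0,0,0]'| grep -E "force:|tool_pos"
python3 -c "
from h import *
o=get_obs();print(H.inv().apply(np.array(o['tool_pos'])-O).round(4))"
```

```text
tool_pos: [0.6056, 0.0536, 0.1341]
force: [-2.9, -1.9, 2.3]
gripper_force: 1.7
tool_pos: [0.6061, 0.0538, 0.1333]
force: [-3.2, -2.1, 2.6]
gripper_force: 1.9
tool_pos: [0.6066, 0.0542, 0.1328]
force: [-2.7, -2.9, 4.1]
gripper_force: 2.1
tool_pos: [0.6069, 0.0542, 0.132]
force: [-3.8, -2.9, 3.2]
gripper_force: 2.3
[-0.      0.0891  0.0077]
```

```bash
python3 -m crank '[0,0,0,0,0,0.7,0, 0,0,0,0,0,0,0]'| grep -E "force:|tool_pos"
python3 -m crank '[0,0,0,0,0,0.7,0, 0,0,0,0,0,0,0]'| grep -E "force:|tool_pos"
```

```text
tool_pos: [0.6072, 0.0543, 0.1314]
force: [-3.7, -2.7, 3.3]
gripper_force: 2.5
tool_pos: [0.6075, 0.0543, 0.1308]
force: [-2.0, -2.8, 4.3]
gripper_force: 2.7
```

```bash
python3 -m crank '[0,0,0,0,0,0.7,0, 0,0,0,0,0,0,0]'| grep -E "force:|tool_pos"
python3 -m crank '[0,0,0,0,0,0.7,0, 0,0,0,0,0,0,0]'| grep -E "force:|tool_pos"
```

```text
tool_pos: [0.6077, 0.0543, 0.1304]
force: [-6.8, -3.3, 8.2]
gripper_force: 5.3
tool_pos: [0.6078, 0.0543, 0.1303]
force: [-14.2, -2.6, 15.8]
gripper_force: 10.0
```

Tappet 4's stop is felt. I'll hold, release, then go to tappet 2 (casting y = -30).

```bash
python3 -m crank '[0,0,0,0,0,0,0, 0,0,0,0,0,0,0, 0,0,0,0,0,0,0]'| grep -E "force:|tool_pos"
python3 -m crank '[0,0,0,0,0,-4,0, 0,0,0,0,0,-8,0, 0,0,0,0,0,-12,0, 0,0,0,0,0,-12,0, 0,0,0,0,0,0,0]'
python3 -m crank '[0,0,0,30,0,0,0, 0,0,0,30,0,0,0, 0,0,0,30,0,0,0, 0,0,0,30,0,0,0, 0,0,0,0,0,0,0]'
python3 -c "
from h import *
o=get_obs();print(H.inv().apply(np.array(o['tool_pos'])-O).round(4))"
```

```text
tool_pos: [0.6077, 0.0543, 0.1303]
force: [-13.6, -2.2, 16.3]
gripper_force: 10.0
clock: 23.35
tool_pos: [0.5937, 0.055, 0.1631]
orientation: [-154.9, 0.1, -87.1]
force: [-0.0, 0.6, 0.4]
opening: 0.0003
gripper_force: 0.0
clock: 23.98
tool_pos: [0.5992, -0.0677, 0.1616]
orientation: [-155.1, 0.0, -87.3]
force: [-0.3, 0.7, 0.2]
opening: 0.0004
gripper_force: 0.0
[ 0.0003 -0.0323  0.0402]
```

```bash
python3 -m crank '[0,0,0,-1,0,14,0, 0,0,0,0,0,9,0, 0,0,0,0,0,3,0, 0,0,0,0,0,3,0, 0,0,0,0,0,2,0]'| grep -E "force:|tool_pos"
python3 -m crank '[0,0,0,0,0,1,0, 0,0,0,0,0,0,0]'| grep -E "force:|tool_pos"
python3 -m crank '[0,0,0,0,0,0.7,0, 0,0,0,0,0,0,0]' | grep -E "force:|tool_pos"
python3 -c "
from h import *
o=get_obs();print(H.inv().apply(np.array(o['tool_pos'])-O).round(4))"
```

```text
tool_pos: [0.6116, -0.0646, 0.1339]
force: [-2.4, 0.4, 1.1]
gripper_force: 1.1
tool_pos: [0.612, -0.0646, 0.1332]
force: [-2.9, 0.4, 1.8]
gripper_force: 1.3
tool_pos: [0.6124, -0.0646, 0.1325]
force: [-2.5, 0.7, 1.0]
gripper_force: 1.4
[ 0.0001 -0.0299  0.0083]
```

```bash
python3 -m crank '[0,0,0,0,0,0.7,0, 0,0,0,0,0,0,0]'| grep -E "force:|tool_pos"
python3 -m crank '[0,0,0,0,0,0.7,0, 0,0,0,0,0,0,0]'| grep -E "force:|tool_pos"
```

```text
tool_pos: [0.6128, -0.0646, 0.1318]
force: [-3.3, -0.1, 2.6]
gripper_force: 1.5
tool_pos: [0.6131, -0.0646, 0.1312]
force: [-2.2, 0.9, 2.2]
gripper_force: 1.6
```

```bash
python3 -m crank '[0,0,0,0,0,0.7,0, 0,0,0,0,0,0,0]'| grep -E "force:|tool_pos"
```

```text
tool_pos: [0.6134, -0.0646, 0.1305]
force: [-3.7, 0.0, 3.3]
gripper_force: 1.8
```

```bash
python3 -m crank '[0,0,0,0,0,0.7,0, 0,0,0,0,0,0,0]'| grep -E "force:|tool_pos"
python3 -m crank '[0,0,0,0,0,0.7,0, 0,0,0,0,0,0,0]'| grep -E "force:|tool_pos"
```

```text
tool_pos: [0.6137, -0.0646, 0.1299]
force: [-2.6, 1.3, 3.0]
gripper_force: 1.9
tool_pos: [0.6139, -0.0645, 0.1293]
force: [-3.4, 0.6, 2.7]
gripper_force: 2.0
```

```bash
python3 -m crank '[0,0,0,0,0,0.7,0, 0,0,0,0,0,0,0]'| grep -E "force:|tool_pos"
python3 -c "
from h import *
o=get_obs();print(H.inv().apply(np.array(o['tool_pos'])-O).round(4))"
```

```text
tool_pos: [0.6141, -0.0645, 0.129]
force: [-6.4, 1.2, 7.4]
gripper_force: 5.0
[ 0.0001 -0.0299  0.0044]
```

```bash
python3 -m crank '[0,0,0,0,0,0.7,0, 0,0,0,0,0,0,0]'| grep -E "force:|tool_pos"
python3 -m crank '[0,0,0,0,0,0,0, 0,0,0,0,0,0,0, 0,0,0,0,0,0,0]'| grep -E "force:|tool_pos"
python3 -m crank '[0,0,0,0,0,-4,0, 0,0,0,0,0,-8,0, 0,0,0,0,0,-15,0, 0,0,0,0,0,-30,0, 0,0,0,0,0,-40,0]'
python3 -m crank '[0,0,0,0,0,-40,0, 0,0,0,0,0,-30,0, 0,0,0,0,0,0,0]'
python3 - <<'E'
from h import *
import cv2
s=eyes.snapshot('side'); t=eyes.snapshot('top')
cv2.imwrite('pics/f.png',np.hstack([cv2.resize(s,(400,300)),cv2.resize(t,(400,300))]))
E
```

```text
tool_pos: [0.6142, -0.0646, 0.1289]
force: [-13.0, 1.7, 14.4]
gripper_force: 9.4
tool_pos: [0.6142, -0.0646, 0.1289]
force: [-13.0, 1.8, 14.8]
gripper_force: 9.4
clock: 27.85
tool_pos: [0.5729, -0.0664, 0.216]
orientation: [-155.2, 0.0, -87.2]
force: [1.3, -0.3, 1.2]
opening: 0.0005
gripper_force: 0.0
clock: 28.22
tool_pos: [0.5448, -0.0675, 0.2828]
orientation: [-154.7, 0.1, -87.2]
force: [0.8, 0.5, -0.4]
opening: 0.0004
gripper_force: 0.0
```

View pics/f.png

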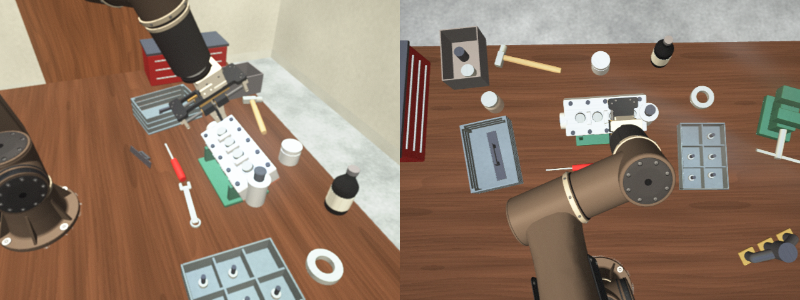

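The guard lies in the crate, the tappets are up, the spanner and screwdriver are where they were, and the robot is clear of everything.

```bash
python3 -c "
from plant import ctrl; print(ctrl.close_job())"
```

```text
the job is handed in; nothing more can be done
None
```

The job is handed in at about 28 s of the 72 s allowed: the guard strip is in the open crate, and the tappets were pressed to their stops in order 1-3-4-2, each held about half a second or slightly longer and released, with the spanner and screwdriver untouched.

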